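# Load a candle tin into the curing box

### The arm

A 6-joint arm with a two-finger parallel gripper is mounted at the origin on the work surface. World frame = base frame: x ahead of the robot, y to its left, z up, the work surface at z = 0. Lengths are in mm, angles in rad, forces in N, time in s.
With the tool pointing down it reaches from about 350 to 875 mm from the base axis. Payload 4.2 kg.
Tool frame: the origin (TCP) lies midway between the tips of the shut fingers; the grasp point (between the pads) lies 19 mm behind it; z points along the fingers, y is the line along which they close (so a half turn about z gives the same grasp; the last joint's range is limited). The gripper opens to 85 mm and grips with 20 to 120 N. Pads are 22 mm wide; open, the fingers measure 114 mm over their backs; the gripper's body (76 mm by 85 mm) begins 54 mm behind the grasp point. The pads swing forward as they close: fully open they stand 13 mm farther back than shut.
Start: joints at [0.259, 0.385, 0.008, 0, -1.194, -0.259], TCP at [624.979, 0.025, 231.312] pointing down, gripper open.
Joint ranges: [-3.14, 3.14], [-1.21, 2.06], [-1.07, 1.41], [-3.16, 2.05], [-2.99, -0.16], [-3.1, 3.1]. Speed limits (rad/s): [2.79, 2.79, 3.14, 3.14, 3.14, 3.14].

### API

Orientations are given as a unit quaternion [x, y, z, w].
In Python, from bench import read_state, get_image, job_done gives the robot as it stands.
- The arm moves only by the shell command python3 -m jog 'ROWS'. ROWS is JSON, a list of rows, each a list of 3 entries, a list of its own where there are three numbers: the shift along the world's x, y, z scaled (see below), then the turn, a rotation vector about the world's x, y, z scaled (see below), then the gripper's target within -1 to 1 (shut at 1, half-way at 0, fully open at -1). In form: [[[x, y, z], [wx, wy, wz], claw], ...]. A call has 1 to 20 rows; each row is the pose to reach, as a shift and turn from the pose commanded when the call began; what a row does not reach only later rows make up. The controller multiplies each number of a shift by 10 cm and each number of a turn by 120 degrees. A row lasts 1/10 s, in which the tool goes at most 50 mm and 8.59 degrees, less where a joint would pass 70% of its speed; a pose out of reach is approached as far as the arm can. A call with a number of a shift or a turn outside -1 to 1 is refused whole. A call with a gripper value outside its range is refused whole. The fingers move at their own pace and stop on an object; the grip force is fixed at half the most. Time passes only in rows, so rows that repeat a pose let the fingers close. It gives the time, the measured TCP pose, the force, the opening and the grip force at its end, in the units of the state.
- read_state(): the state, without advancing time (a new reading comes with each control period).
- get_image(name): name is "scene" or "side" or "wrist"; returns a dict with "frame" (420x560x3 uint8, red, green, blue), "range_z" (420x560 float32, mm along the optical axis (not along the pixel's ray), 0 where there is no reading), "fx", "fy", "cx", "cy" (pixels), "distortion" ([k1, k2, p1, p2, k3] as OpenCV has them; the pictures are not rectified), "R" (3x3) and "t" (3): a world point X has camera coordinates R X + t. Camera axes: x right, y down, z forward; pixel columns grow to the right and rows downward; lengths in mm; the calibration is good to about 2 mm. A picture is of the moment at which its call begins.
- job_done(): hands the job in; it is judged then, once.
The state is a dict: "clock": time; "joints": joint angles; "joint_vel": joint speeds; "joint_efforts": joint torques, N m; "position": TCP position; "ee_rot": TCP orientation; "contact_force": force on the tool from outside, world axes, zero at the start; "wrist_torque": the same for the moment, N m; "gripper_width": finger opening in mm; "grasp_force": force on a finger pad.
Only numpy, scipy, OpenCV 4.12 (cv2) and the standard library are available. Lean on these libraries where they do the work, as an engineer would, in place of code of your own. Each camera call takes 0.05 s, during which the arm holds its last target. There are 200 camera calls.

### The job

Stand the small filled candle tin on the loading ledge of the curing box, in front of its closed flap. Then take the wooden push stick by its handle and push the tin in under the sprung flap until it meets the sprung end stop hidden at some depth inside; press it home for a moment, firmly enough that the stop's buffer gives, but gently, without bottoming it. Draw the stick out so that the flap shuts behind it and lay the stick flat on the bench, off the ledge, leaving the glasses, measuring cup and jar alone.

Things in the scene. Friction and masses are not known exactly. Their poses are not given: they have to be found in the camera images.
- box: Curing box, fixed: clear plastic walls and roof (top 90 mm above the bench), aluminium front frame 102 mm wide, 96 mm high. Origin: on the bench under the middle of the front opening. x points level INTO the box (push direction), y across, z up. Opening and inside are 66 mm wide; opening 78 mm high over a grey floor plate 6 mm thick. The flap is the only way in.
- ledge (a point): Middle of the loading ledge's top, 65 mm in front of the opening (box x = -65 mm), 6 mm above the bench. The ledge is the floor plate running 135 mm out of the front (box x -135 to 0 mm); along its sides, 66 mm apart, run two rails 8 mm high above the plate.
- inside (a point): Point on the box's floor plate 125 mm behind the opening (box x = 125 mm), 6 mm above the bench. About here an end stop with a sprung rubber buffer faces the flap; its depth varies, is not measured and must be felt: the tin meets it with its centre at box x 105 to 145 mm. The buffer gives from 2 N, then 1.5 N per mm, and bottoms at 12 mm (20 N); home means 8 to 12 N.
- flap (a joint): Aluminium flap 62 mm wide filling the opening, hinged at its top (box x 6 mm, 79 mm above the bench), 69 mm from hinge to bottom edge. 0 = shut, grows (rad) as it swings inwards, to 1.5; it cannot swing outwards. A spring shuts it (0.06 N m when shut, 0.08 N m/rad more); it drags on tin and stick with 2 to 3 N and drops shut once nothing is under it.
- tin_center (a point): Small aluminium candle tin filled with solid wax, upright cylinder 54 mm across and 45 mm high, 0.1 to 0.25 kg; this point is at its centre, half-way up (22.5 mm above its underside). It starts on the open bench.
- stick_grip (a point): Wooden push stick lying on the bench, 0.17 kg. This point is in its upright handle at the rear end, on the axis, 66 mm above the underside. The handle is a block 32 mm along the stick, 28 mm across, 88 mm high. Its x axis points along the stick to the nose, z up. The blade from handle to nose is 18 mm wide and 38 mm high, resting flat.
- stick_nose (a point): Bottom of the shallow V notch in the push stick's nose, 215 mm ahead of the handle's axis, 19 mm above the underside. The nose is 52 mm wide, 38 mm high; its two horns reach 9 mm further forward. The notch cradles the tin: the tin's axis then lies 29 mm ahead of this point.
- glass_a: Grey candle glass 84 mm across, 100 mm high, origin under its centre; to be left alone.
- glass_b: A second grey candle glass, the same; to be left alone.
- measure: Small clear measuring cup 56 mm across, 45 mm high, origin under its centre; to be left alone.
- jar: Amber glass jar with a metal lid, 64 mm across, 85 mm high, origin under its centre; to be left alone.
Not all that is in view belongs to the job. What is shaped like the part that bears tin_center but blue or purple is not meant.

How it is judged (in metres and radians):
On the way, in this order (a step that is already met when the one before it is completed fails the run):
1. the tin stands on the loading ledge between the rails, let go, the flap shut (x of tin_center in the frame of box between -0.125 and -0.02 m and y of tin_center in the frame of box between -0.012 and 0.012 m and z of tin_center in the frame of box below 0.031 m and angle between tin_center's own z axis and vertical below 0.05 rad and contact force between the fingers and tin below 0.01 N and value of joint flap below 0.08 rad), for 0.2 s.
2. with the stick, the tin is pressed home against the end stop: deep inside, pushed by the stick with more than 5 N (x of tin_center in the frame of box above 0.095 m and contact force between stick and tin above 5 N), for 0.3 s.
At the end, for the whole second after the job is handed in: The tin stands upright and at rest inside the box, its centre 90 to 160 mm behind the flap's opening; the flap is shut (under 0.05 rad); the push stick lies flat, at rest, on the bench itself, no part of it on the ledge (within 2.5 mm of bench height) (x of tin_center in the frame of box between 0.09 and 0.16 m and y of tin_center in the frame of box between -0.03 and 0.03 m and z of tin_center in the frame of box below 0.031 m and angle between each of tin_center, stick_grip's own z axis and vertical below 0.05 rad and linear speed of each of tin, stick below 0.01 m/s and value of joint flap below 0.05 rad and height (world z) of stick_grip below 0.0685 m and height (world z) of stick_nose below 0.0215 m); the robot touches nothing.
It fails at once if the stick pushes the tin with more than 19 N (the buffer all but bottomed) (contact force between stick and tin above 19 N).
It fails at once if the tin is tipped over (more than 0.6 rad) (angle between tin_center's own z axis and vertical above 0.6 rad).
It fails at once if a glass, the measuring cup or the jar is moved by more than 20 mm (distance of any of glass_a, glass_b, measure, jar from where it was at the start of the episode above 0.02 m).
It also fails if it takes over 72 s, if anything falls off the work surface, if the arm or the gripper's body presses on something with over 40 N, if the wrist force passes 120 N, or if a joint passes its speed limit or range.

## Working session

There is one attempt and no reset: what is moved stays moved. The work goes in short steps, Python scripts to look and compute and a shell command to move; the robot and the scene stay as the last step left them, time stands still between calls to the robot, and variables do not carry over. Pictures are saved under pics/ and viewed, at most 10 in all, crops included, and the job is handed in when it is done.

```bash
mkdir -p pics
cat > h.py <<'E'
import numpy as np, cv2
from bench import read_state, get_image, job_done
def cloud(im):
    d=im["range_z"]; h,w=d.shape
    u,v=np.meshgrid(np.arange(w),np.arange(h))
    K=np.array([[im["fx"],0,im["cx"]],[0,im["fy"],im["cy"]],[0,0,1.]])
    n=cv2.undistortPoints(np.stack([u,v],-1).reshape(-1,1,2).astype(np.float64),K,np.array(im["distortion"],float)).reshape(h,w,2)
    P=np.dstack([n[...,0]*d,n[...,1]*d,d])
    X=(P-np.array(im["t"]))@np.array(im["R"])
    X[d<=0]=np.nan
    return X
def ray(im,u,v,z):
    K=np.array([[im["fx"],0,im["cx"]],[0,im["fy"],im["cy"]],[0,0,1.]])
    n=cv2.undistortPoints(np.array([[[u,v]]],float),K,np.array(im["distortion"],float))[0,0]
    R=np.array(im["R"]);c=-R.T@np.array(im["t"]);d=R.T@np.array([n[0],n[1],1])
    return c+d*(z-c[2])/d[2]
def save(im,f,crop=None,s=1):
    a=im["frame"][...,::-1]
    if crop: a=a[crop[1]:crop[3],crop[0]:crop[2]]
    cv2.imwrite(f,cv2.resize(a,None,fx=s,fy=s,interpolation=cv2.INTER_CUBIC))
E
python3 - <<'E'
from h import *
import pickle
ims={n:get_image(n) for n in("scene","side","wrist")}
pickle.dump(ims,open("ims.pkl","wb"))
for n,i in ims.items():
    save(i,f"pics/{n}0.png"); print(n,-np.array(i["R"]).T@np.array(i["t"]),(i["range_z"]>0).mean())
print(read_state())
E
```

```text
scene [1306.82138478 -197.21425327 1261.28650059] 0.9960076530612245
side [ 27.16637913 816.07223424 714.58605779] 0.9959608843537415
wrist [624.83351267 -76.2710739  372.95098404] 0.996109693877551
{'clock': 0.15, 'joints': array([ 2.58599227e-01,  3.85416692e-01,  6.91760388e-03, -3.33983417e-04,
       -1.19400426e+00, -2.58625356e-01]), 'joint_vel': array([ 0.00053356, -0.00117274,  0.00296988,  0.00103123, -0.00058604,
        0.00044553]), 'joint_efforts': array([-6.03353892e-04, -3.92678475e+01,  1.88581592e+01,  4.18858320e+00,
       -3.39302780e-03,  5.70479813e-06]), 'position': array([6.24553701e+02, 7.71633426e-03, 2.30444687e+02]), 'ee_rot': array([-7.07053735e-01,  7.07159292e-01,  5.63288383e-04, -6.59755861e-04]), 'contact_force': array([ 0.27013437, -0.26273969, -0.73608569]), 'wrist_torque': array([-0.00704165, -0.00597522, -0.04251641]), 'grasp_force': 0.0, 'gripper_width': 85.4729121665885}
```

View pics/scene0.png

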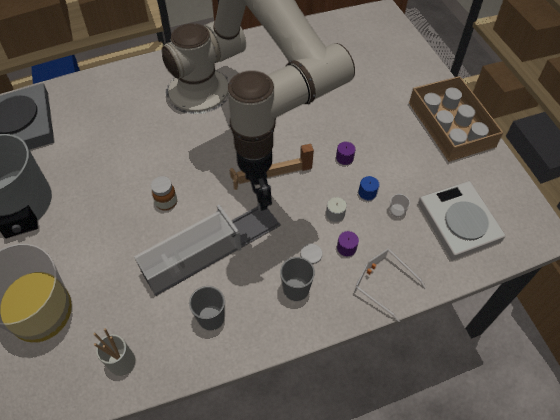

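View pics/side0.png

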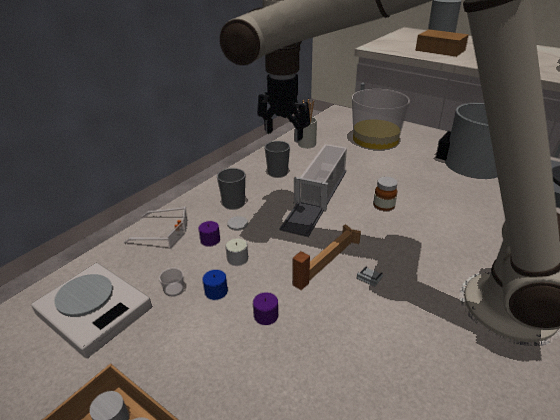

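The scene picture shows the things that could pass for the tin:
- white tin (337,209)
- purple tins (346,152) and (347,243)
- blue tin (369,187)
- clear cup (399,205)
- flat white disc (312,253)

I choose the white one. The stick's handle is at (307,157) and its nose at (236,175). The ledge is at (258,225), and the box runs to (150,265). The side picture agrees, with the tin at (237,252).

Run:
```python
from h import *
import pickle
ims=pickle.load(open("ims.pkl","rb"))
a=ims["scene"]["frame"][130:280,220:420,::-1]; b=ims["side"]["frame"][180:330,130:330,::-1]
cv2.imwrite("pics/crop1.png",cv2.resize(np.hstack([a,b]),None,fx=2,fy=2,interpolation=cv2.INTER_CUBIC))
for n in("scene","side","wrist"):
    X=cloud(ims[n]); Z=X[...,2]
    print(n, "bench z",np.nanmedian(Z[(np.abs(Z)<15)]))
    # objects by height slab
    ok=(X[...,0]>250)&(X[...,0]<1000)&(abs(X[...,1])<450)
    for lo,hi in((3.5,9),(33,42),(42,50),(82,92),(92,105)):
        m=(ok&(Z>lo)&(Z<hi)).astype(np.uint8)
        k,l,s,c=cv2.connectedComponentsWithStats(m)
        for i in range(1,k):
            if s[i,4]<40: continue
            p=X[l==i][:,:2].astype(np.float32); r=cv2.minAreaRect(p)
            print(lo,hi,"px",c[i].round(),s[i,4],"rect",np.round(r[0]),np.round(r[1]),round(r[2],1),"rgb",ims[n]["frame"][l==i].mean(0).round())
```

```text
scene bench z -0.6046815768666498
3.5 9 px [254. 224.] 504 rect [564.  10.] [ 84. 121.] 12.0 rgb [69. 67. 68.]
3.5 9 px [311. 253.] 199 rect [701. 120.] [59. 51.] 35.9 rgb [151. 149. 145.]
3.5 9 px [224. 255.] 63 rect [628. -99.] [11. 72.] 15.6 rgb [61. 59. 58.]
3.5 9 px [202. 267.] 41 rect [ 642. -162.] [ 9. 44.] 12.9 rgb [55. 54. 54.]
3.5 9 px [172. 284.] 90 rect [ 667. -252.] [17. 99.] 17.1 rgb [57. 55. 55.]
3.5 9 px [296. 281.] 80 rect [764.  52.] [51. 23.] 58.8 rgb [98. 98. 96.]
3.5 9 px [209. 311.] 117 rect [ 766. -181.] [29. 54.] 1.6 rgb [104. 103. 101.]
33 42 px [289. 163.] 191 rect [420. 166.] [125.  28.] 82.3 rgb [121.  97.  72.]
33 42 px [236. 175.] 91 rect [405.   1.] [46. 42.] 29.9 rgb [87. 69. 52.]
33 42 px [369. 190.] 46 rect [586. 339.] [53. 26.] 65.6 rgb [26. 42. 78.]
33 42 px [168. 201.] 42 rect [ 431. -199.] [17. 53.] 12.9 rgb [77. 74. 66.]
33 42 px [201. 261.] 160 rect [ 640. -162.] [ 14. 221.] 10.5 rgb [70. 68. 66.]
33 42 px [208. 301.] 41 rect [ 754. -175.] [47. 11.] 78.7 rgb [49. 49. 48.]
42 50 px [346. 148.] 175 rect [432. 335.] [55. 51.] 4.1 rgb [ 86.  48. 10
[... 6420 characters left out ...]
0 px [295. 346.] 654 rect [607. 218.] [53. 33.] 10.5 rgb [178. 181. 166.]
82 92 px [62. 15.] 198 rect [ 808. -159.] [ 6. 36.] 39.0 rgb [66. 68. 64.]
82 92 px [127.  25.] 317 rect [ 763. -152.] [59. 14.] 31.8 rgb [57. 58. 55.]
82 92 px [318.  61.] 11238 rect [ 589. -123.] [ 89. 113.] 9.5 rgb [169. 172. 173.]
82 92 px [156. 220.] 255 rect [758.  27.] [26. 73.] 38.2 rgb [72. 72. 68.]
82 92 px [115. 253.] 625 rect [793.  54.] [45. 74.] 38.5 rgb [79. 79. 75.]
92 105 px [92. 22.] 1022 rect [ 781. -156.] [31. 80.] 89.5 rgb [103. 105. 100.]
92 105 px [334. 130.] 1049 rect [577. -66.] [102.   8.] 13.6 rgb [184. 188. 187.]
92 105 px [124. 245.] 1542 rect [781.  45.] [82. 83.] 82.6 rgb [109. 110. 104.]
```

View pics/crop1.png

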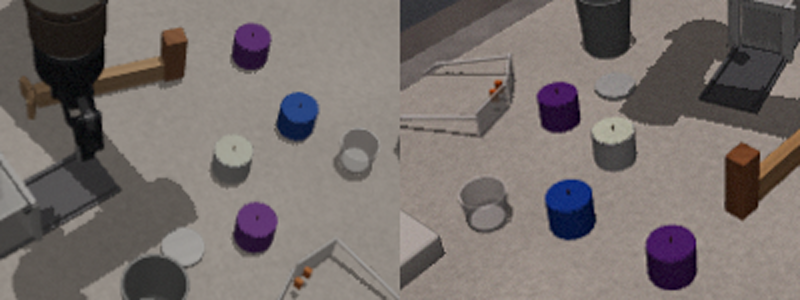

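View pics/wrist0.png

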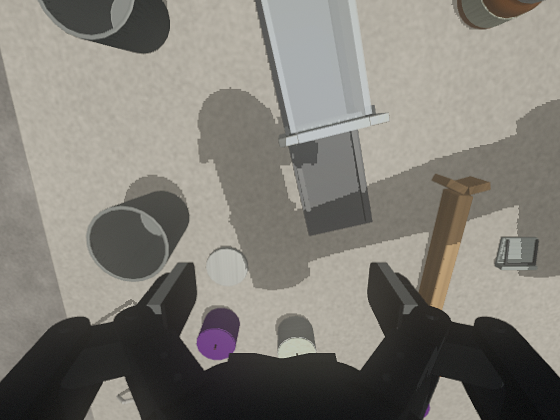

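The crop shows the chosen tin, cream wax in a grey shell, at about (232,155) on the left and (612,143) on the right. It sits clear of the purple and blue ones. The wrist view shows the ledge at (330,185), the stick at (450,240) and the tin at (295,345). I'll start moving towards the tin and refine the box axis.

```bash
python3 -m jog '[[[-0.1,0.4,0],[0,0,0.06],-1],[[-0.2,0.8,0],[0,0,0.113],-1],[[-0.2,1,0],[0,0,0.113],-1],[[-0.2,1,0],[0,0,0.113],-1]]'; python3 -m jog '[[[0,0.4,-0.1],[0,0,0],-1],[[0,0.7,-0.2],[0,0,0],-1],[[0,0.7,-0.3],[0,0,0],-1],[[0,0.7,-0.3],[0,0,0],-1],[[0,0.7,-0.3],[0,0,0],-1]]'
python3 - <<'E'
from h import *
import pickle
ims=pickle.load(open("ims.pkl","rb"))
w=get_image("wrist"); pickle.dump(w,open("w1.pkl","wb")); save(w,"pics/w1.png")
X=cloud(w);Z=X[...,2]
m=(Z>41)&(Z<50)&(np.hypot(X[...,0]-604,X[...,1]-232)<45)
print("tin",m.sum(),cv2.minEnclosingCircle(X[m][:,:2].astype(np.float32)),np.median(Z[m]))
yaw=np.radians(-76.4)
for n in("scene","side","wrist"):
    X=cloud(ims[n]);Z=X[...,2]
    m=(Z>92)&(Z<102)&(abs(X[...,0]-577)<60)&(abs(X[...,1]+66)<30)
    p=X[m][:,:2]; r=cv2.minAreaRect(p.astype(np.float32)); v=cv2.fitLine(p.astype(np.float32),cv2.DIST_HUBER,0,.01,.01).ravel()
    print(n,"frame",r, "line yaw",np.degrees(np.arctan2(v[1],v[0])),v[2:])
    ex=np.array([np.cos(yaw),np.sin(yaw)]);ey=np.array([-ex[1],ex[0]])
    q=X[...,:2]-np.array([577,-66.5]); bx=q@ex;by=q@ey
    for lo,hi in((-130,-100),(-100,-70),(-70,-40),(-40,-15)):
        for z0,z1 in((3,8.5),(10,18)):
            s=(bx>lo)&(bx<hi)&(abs(by)<60)&(Z>z0)&(Z<z1)
            if s.sum()>15: print(lo,z0,s.sum(),np.percentile(by[s],[1,20,50,80,99]).round(1))
E
```

```text
clock: 0.55
position: [604.6, 102.5, 230.9]
ee_rot: [0.787, -0.617, -0.0, 0.0]
contact_force: [0.4, -0.0, 0.3]
gripper_width: 85.6
grasp_force: 0.0
clock: 1.05
position: [605.0, 168.9, 201.2]
ee_rot: [0.785, -0.619, -0.0, 0.001]
contact_force: [0.5, -0.1, 0.5]
gripper_width: 85.5
grasp_force: 0.0
tin 1720 ((604.8060913085938, 229.24078369140625), 27.160398483276367) 45.499518135092146
scene frame ((581.7371826171875, -80.86842346191406), (100.38075256347656, 35.851051330566406), 12.697502136230469) line yaw 13.39011 [582.8798  -67.97117]
-130 3 143 [-46.3 -10.9   9.1  26.5  52.7]
-130 10 31 [-37.7 -15.3  36.1  38.4  41.5]
-100 3 173 [-48.4 -19.4   3.3  24.6  51. ]
-100 10 61 [-36.7 -33.   -1.2  37.2  41.3]
-70 3 187 [-54.3 -24.4   1.4  23.9  48. ]
-70 10 52 [-38.9 -34.6  16.5  39.5  42.6]
-40 3 98 [-32.2 -12.3  14.9  37.8  46.5]
-40 10 36 [-37.5 -32.7  25.4  37.4  42. ]
side frame ((575.6380004882812, -68.51513671875), (44.92508316040039, 96.97100830078125), 85.21602630615234) line yaw 12.93475 [574.7557  -64.51057]
-130 3 161 [-42.4 -21.5  -1.2  20.9  40.7]
-130 10 40 [-39.1 -36.9   1.1  35.9  39.2]
-100 3 146 [-44.6 -21.1   1.2  21.3  43.1]
-100 10 36 [-41.4 -37.  -21.3  34.9  38.8]
-70 3 139 [-42.8 -18.6   4.5  24.4  55.9]
-70 10 35 [-39.1 -36.    8.6  35.   38.9]
-40 3 113 [-52.6 -23.4  -3.5  19.5  49.3]
-40 10 31 [-39.  -36.2  32.8  36.5  38.9]
wrist frame ((580.9743041992188, -81.14705657958984), (102.29695129394531, 38.38787078857422), 13.572958946228027) line yaw 13.508218 [576.9965  -66.74368]
-130 3 1188 [-41.1 -20.1   1.5  23.1  43.2]
-130 10 210 [-38.1 -35.5 -32.1  37.3  39.8]
-100 3 1269 [-41.1 -20.    1.4  23.1  43.1]
-100 10 234 [-37.7 -35.4 -32.   37.3  39.8]
-70 3 1367 [-41.2 -20.3   1.4  23.3  43.2]
-70 10 250 [-38.1 -35.6 -32.   37.3  39.8]
-40 3 1218 [-41.2 -20.3   1.2  23.   43.2]
-40 10 226 [-38.  -35.7 -32.2  37.3  39.8]
```

```bash
python3 -m jog '[[[0,0.3,-0.2],[0,0,0],-1],[[0,0.6,-0.4],[0,0,0],-1],[[0,0.6,-0.7],[0,0,0],-1],[[0,0.6,-1],[0,0,0],-1],[[0,0.6,-1],[0,0,0],-1]]'; python3 -m jog '[[[0,0,-0.3],[0,0,0],-1],[[0,0,-0.6],[0,0,0],-1],[[0,0,-0.8],[0,0,0],-1],[[0,0,-0.93],[0,0,0],-1],[[0,0,-0.93],[0,0,0],-1],[[0,0,-0.93],[0,0,0],-1],[[0,0,-0.93],[0,0,0],0],[[0,0,-0.93],[0,0,0],0.5],[[0,0,-0.93],[0,0,0],1],[[0,0,-0.93],[0,0,0],1],[[0,0,-0.93],[0,0,0],1],[[0,0,-0.93],[0,0,0],1],[[0,0,-0.93],[0,0,0],1],[[0,0,-0.93],[0,0,0],1]]'
```

```text
clock: 1.6
position: [602.7, 227.8, 97.4]
ee_rot: [0.785, -0.619, -0.002, 0.004]
contact_force: [-1.1, -0.8, -1.1]
gripper_width: 85.5
grasp_force: 0.0
clock: 3.0
position: [605.7, 230.5, 10.0]
ee_rot: [0.786, -0.618, 0.001, -0.001]
contact_force: [-0.7, 0.3, 6.3]
gripper_width: 53.0
grasp_force: 63.6
```

```bash
python3 -m jog '[[[0,0,0.2],[0,0,0],1],[[0,0,0.4],[0,0,0],1],[[0,0,0.6],[0,0,0],1],[[-0.05,-0.3,0.6],[0,0,0],1],[[-0.1,-0.6,0.6],[0,0,0],1],[[-0.2,-1,0.6],[0,0,0],1],[[-0.2,-1,0.6],[0,0,0],1]]'; python3 -m jog '[[[-0.05,-0.3,0],[0,0,0],1],[[-0.1,-0.6,0],[0,0,0],1],[[-0.2,-1,0],[0,0,0],1],[[-0.2,-1,0],[0,0,0],1],[[-0.2,-1,0],[0,0,0],1]]'
python3 -m jog '[[[-0.05,-0.24,0],[0,0,0],1],[[-0.05,-0.24,0],[0,0,0],1],[[-0.05,-0.24,0],[0,0,0],1],[[-0.05,-0.24,-0.2],[0,0,0],1],[[-0.05,-0.24,-0.35],[0,0,0],1],[[-0.05,-0.24,-0.4],[0,0,0],1],[[-0.05,-0.24,-0.4],[0,0,0],1],[[-0.05,-0.24,-0.4],[0,0,0],1]]'
python3 - <<'E'
from h import *
s=get_image("side"); save(s,"pics/s1.png",(220,100,420,250),3)
E
```

```text
clock: 3.7
position: [581.9, 125.7, 67.4]
ee_rot: [0.784, -0.621, -0.002, 0.002]
contact_force: [0.0, 0.2, -2.7]
gripper_width: 53.0
grasp_force: 63.5
clock: 4.2
position: [564.8, 29.3, 68.1]
ee_rot: [0.785, -0.619, -0.0, 0.0]
contact_force: [0.5, -0.1, -2.0]
gripper_width: 52.8
grasp_force: 63.6
clock: 5.0
position: [560.8, 6.7, 28.9]
ee_rot: [0.786, -0.618, 0.0, -0.0]
contact_force: [-0.6, -0.6, -1.1]
gripper_width: 53.0
grasp_force: 63.6
```

View pics/s1.png

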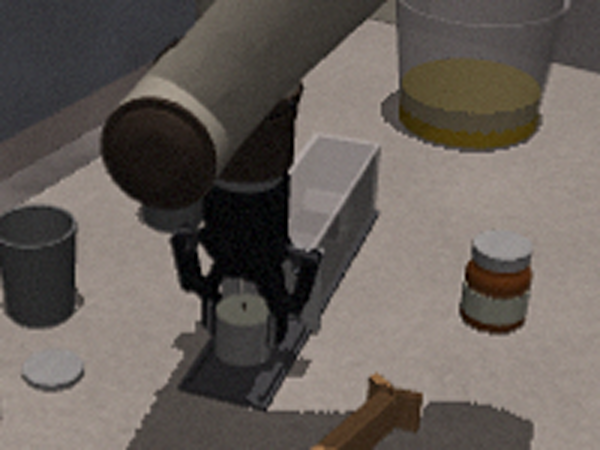

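The picture shows the tin held between the rails over the ledge, at about (243,330) in the crop. I'll lower and release.

```bash
python3 -m jog '[[[0,0,-0.06],[0,0,0],1],[[0,0,-0.10],[0,0,0],1],[[0,0,-0.12],[0,0,0],1],[[0,0,-0.13],[0,0,0],1],[[0,0,-0.13],[0,0,0],1],[[0,0,-0.13],[0,0,0],1]]'; python3 -m jog '[[[0,0,-0.005],[0,0,0],1],[[0,0,-0.01],[0,0,0],1],[[0,0,-0.01],[0,0,0],1]]'
```

```text
clock: 5.65
position: [559.7, 5.9, 16.0]
ee_rot: [0.786, -0.619, -0.0, 0.0]
contact_force: [-3.6, -0.2, 6.0]
gripper_width: 52.8
grasp_force: 64.1
clock: 5.95
position: [559.7, 5.9, 15.9]
ee_rot: [0.786, -0.619, -0.0, 0.0]
contact_force: [-6.1, 0.4, 10.9]
gripper_width: 52.6
grasp_force: 64.8
```

```bash
python3 -m jog '[[[0,0,0.01],[0,0,0],1],[[0,0,0.01],[0,0,0],0.5],[[0,0,0.01],[0,0,0],0],[[0,0,0.01],[0,0,0],-0.5],[[0,0,0.01],[0,0,0],-1],[[0,0,0.01],[0,0,0],-1],[[0,0,0.01],[0,0,0],-1],[[0,0,0.01],[0,0,0],-1],[[0,0,0.2],[0,0,0],-1],[[0,0,0.5],[0,0,0],-1],[[0,0,0.9],[0,0,0],-1],[[0,0,1],[0,0,0],-1]]';  python3 -m jog '[[[-0.2,0.3,0.2],[0,0,0],-1],[[-0.4,0.6,0.4],[0,0,0],-1],[[-0.5,0.8,0.4],[0,0,0],-1],[[-0.5,0.9,0.4],[0,0,0],-1],[[-0.5,0.9,0.4],[0,0,0],-1]]'
python3 - <<'E'
from h import *
import pickle
ims={n:get_image(n) for n in("scene","side","wrist")}
pickle.dump(ims,open("ims2.pkl","wb"))
save(ims["wrist"],"pics/w2.png")
yaw=np.radians(-76.4);ex=np.array([np.cos(yaw),np.sin(yaw)]);ey=np.array([-ex[1],ex[0]])
for n,im in ims.items():
    X=cloud(im);Z=X[...,2]
    m=(Z>47)&(Z<56)&(np.hypot(X[...,0]-560,X[...,1]-6)<40)
    if m.sum()>20:
        c,r=cv2.minEnclosingCircle(X[m][:,:2].astype(np.float32)); q=np.array(c)-[578,-66.3]
        print(n,m.sum(),c,r,"box",q@ex,q@ey,np.median(Z[m]))
    q=X[...,:2]-np.array([578,-66.3]); bx=q@ex;by=q@ey
    s=(bx>-120)&(bx<-110)&(Z>10)&(Z<18)&(abs(by)<50)
    if s.sum()>10: print("rails",np.percentile(by[s],[1,99]))
    f=im["frame"].astype(int)
    st=(X[...,0]>370)&(X[...,0]<450)&(X[...,1]>-60)&(X[...,1]<260)
    wood=(f[...,0]-f[...,2]>25)&st
    h=wood&(Z>83)&(Z<93); b=wood&(Z>34)&(Z<42)
    if h.sum()>10: print("handle",h.sum(),cv2.minAreaRect(X[h][:,:2].astype(np.float32)))
    bl=b&(X[...,1]>30)&(X[...,1]<190)
    if bl.sum()>10:
        v=cv2.fitLine(X[bl][:,:2].astype(np.float32),cv2.DIST_HUBER,0,.01,.01).ravel(); print("blade",bl.sum(),np.degrees(np.arctan2(v[1],v[0])),v[2:])
    nb=b&(X[...,1]<20)
    if nb.sum()>10: print("nose",nb.sum(),cv2.minAreaRect(X[nb][:,:2].astype(np.float32)))
E
```

```text
clock: 7.15
position: [562.8, 6.5, 118.8]
ee_rot: [0.786, -0.618, 0.003, -0.003]
contact_force: [1.2, -0.5, -0.0]
gripper_width: 85.8
grasp_force: 0.0
clock: 7.65
position: [510.0, 96.9, 154.0]
ee_rot: [0.786, -0.618, -0.0, 0.0]
contact_force: [-0.0, -1.0, -0.1]
gripper_width: 85.4
grasp_force: 0.0
scene 244 (561.5540771484375, 4.019433498382568) 28.059814453125 box -72.21487599444305 0.5502645547444603 50.3934795998877
rails [-38.44001178  39.38091563]
handle 83 ((423.9643249511719, 212.84939575195312), (31.221933364868164, 31.25449562072754), 6.749966144561768)
blade 184 86.47846 [415.50702  85.90847]
nose 63 ((409.4353942871094, 6.349714279174805), (26.61764907836914, 50.20858383178711), 86.21123504638672)
side 186 (560.2117309570312, 7.41934871673584) 29.101703643798828 box -75.8351031119184 0.045019656235684734 52.10204564207501
rails [-39.67505363  38.03186019]
handle 136 ((421.15716552734375, 215.1945343017578), (34.637142181396484, 29.474985122680664), 85.1403579711914)
blade 326 86.509056 [411.65057 110.59815]
nose 71 ((404.970458984375, 6.225929260253906), (25.292421340942383, 51.25030517578125), 86.55924224853516)
wrist 4032 (560.0606079101562, 5.757096767425537) 27.202701568603516 box -74.25499443663381 -0.4927314874851441 51.66272971971474
rails [-38.8454668   38.86015641]
handle 447 ((421.9212646484375, 203.4901885986328), (14.593382835388184, 28.06218910217285), 79.20702362060547)
blade 3056 85.272514 [415.4887   103.351036]
nose 1020 ((406.8757629394531, 6.050339698791504), (28.976167678833008, 52.62369918823242), 85.88569641113281)
```

View pics/w2.png

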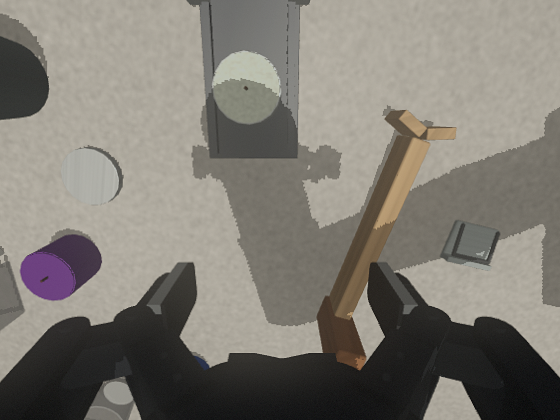

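The wrist view shows the tin standing centred on the ledge at about (246,88). The stick's handle is at (340,330) and its nose at (420,128). Next I grip the handle.

```bash
python3 -m jog '[[[-0.3,0.3,0],[0,0,-0.05],-1],[[-0.6,0.6,0],[0,0,-0.1],-1],[[-0.87,0.9,0],[0,0,-0.148],-1],[[-0.87,0.9,0],[0,0,-0.148],-1],[[-0.87,0.9,0],[0,0,-0.148],-1]]'; python3 -m jog '[[[0,0.28,0],[0,0,0],-1],[[0,0.28,0],[0,0,0],-1],[[0,0.28,-0.3],[0,0,0],-1],[[0,0.28,-0.6],[0,0,0],-1],[[0,0.28,-0.9],[0,0,0],-1],[[0,0.28,-1],[0,0,0],-1],[[0,0.28,-1],[0,0,0],-1]]'; python3 -m jog '[[[0,0,-0.06],[0,0,0],-1],[[0,0,-0.08],[0,0,0],-1],[[0,0,-0.08],[0,0,0],-1],[[0,0,-0.08],[0,0,0],0],[[0,0,-0.08],[0,0,0],0.5],[[0,0,-0.08],[0,0,0],1],[[0,0,-0.08],[0,0,0],1],[[0,0,-0.08],[0,0,0],1],[[0,0,-0.08],[0,0,0],1],[[0,0,-0.08],[0,0,0],1],[[0,0,-0.08],[0,0,0],1],[[0,0,-0.08],[0,0,0],1]]'
python3 - <<'E'
from h import *
s=get_image("side"); save(s,"pics/s2.png",(200,120,440,320),2.5)
E
```

```text
clock: 8.3
position: [423.0, 186.0, 154.1]
ee_rot: [-0.681, 0.732, -0.0, -0.0]
contact_force: [0.7, -0.5, 1.0]
gripper_width: 85.1
grasp_force: 0.0
clock: 9.0
position: [422.9, 212.4, 53.0]
ee_rot: [-0.68, 0.733, -0.0, -0.002]
contact_force: [0.1, 0.5, -0.3]
gripper_width: 85.1
grasp_force: 0.0
clock: 10.2
position: [423.0, 214.0, 46.5]
ee_rot: [-0.681, 0.733, -0.0, 0.0]
contact_force: [-0.5, -0.8, 5.0]
gripper_width: 27.2
grasp_force: 60.2
```

View pics/s2.png

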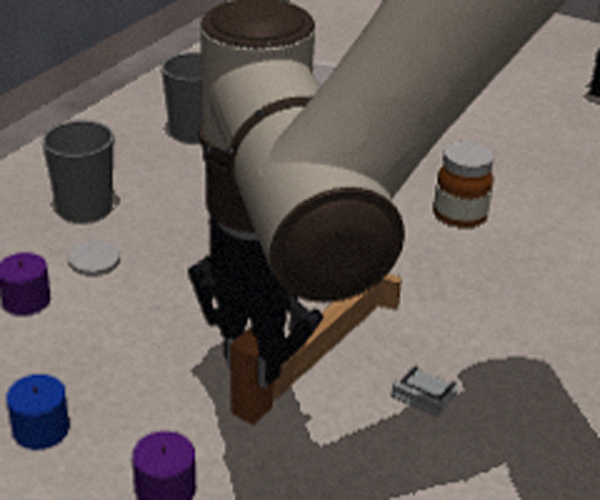

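The side crop shows the handle held at about (250,375), with the stick still flat. I'll lift it, turn it to the box axis and bring it in front of the tin.

```bash
python3 -m jog '[[[0,0,0.2],[0,0,0],1],[[0,0,0.5],[0,0,0],1],[[0,0,0.8],[0,0,0],1],[[0.15,0.1,0.8],[0,0,0.03],1],[[0.3,0.2,0.8],[0,0,0.06],1],[[0.45,0.35,0.8],[0,0,0.09],1],[[0.6,0.45,0.8],[0,0,0.12],1],[[0.74,0.53,0.8],[0,0,0.148],1],[[0.74,0.53,0.8],[0,0,0.148],1],[[0.74,0.53,0.8],[0,0,0.148],1],[[0.74,0.53,0.5],[0,0,0.148],1],[[0.74,0.53,0.5],[0,0,0.148],1],[[0.74,0.53,0.5],[0,0,0.148],1]]'
cat > m.py <<'E'
from h import *
import sys
yaw=np.radians(-76.4);ex=np.array([np.cos(yaw),np.sin(yaw)]);ey=np.array([-ex[1],ex[0]])
for n in ("scene","side","wrist"):
    im=get_image(n); X=cloud(im);f=im["frame"].astype(int)
    q=X[...,:2]-np.array([578,-66.3]); bx=q@ex;by=q@ey;Z=X[...,2]
    wood=(f[...,0]-f[...,2]>22)&(abs(by)<45)&(bx>-400)&(bx<-20)&(Z>20)&(Z<150)
    k,l,s,c=cv2.connectedComponentsWithStats(wood.astype(np.uint8))
    if k>1: wood=l==1+np.argmax(s[1:,4])
    if wood.sum()<30: continue
    print(n,wood.sum(),"bx max",np.percentile(bx[wood],99).round(1))
    for lo in range(-320,-80,30):
        t=wood&(bx>lo)&(bx<lo+30)
        if t.sum()>15:
            zt=np.percentile(Z[t],95); u=t&(Z>zt-6)
            print("  bx",lo,"by",np.percentile(by[u],[3,97]).round(1),"ztop",zt.round(1))
    t=(Z>47)&(Z<56)&(abs(by)<40)&(bx>-120)&(bx<-30)&~wood
    if t.sum()>20:print("  tin bx,by",[((np.percentile(v[t],1)+np.percentile(v[t],99))/2).round(1) for v in(bx,by)])
E
python3 m.py
```

```text
clock: 11.55
position: [496.2, 266.3, 96.1]
ee_rot: [0.786, -0.619, -0.0, 0.001]
contact_force: [-0.5, 0.9, -1.7]
gripper_width: 27.2
grasp_force: 59.6
scene 1063 bx max -119.9
  bx -320 by [-9.2  8.7] ztop 89.6
  bx -290 by [-7.8  8.6] ztop 90.4
  bx -260 by [-10.7   7.6] ztop 89.1
  bx -230 by [-9.8  8.6] ztop 89.4
  bx -200 by [-9.6  7.6] ztop 89.3
  bx -170 by [-10.6   8.6] ztop 88.5
  bx -140 by [-26.   23.7] ztop 89.7
  tin bx,by [np.float64(-73.0), np.float64(-0.2)]
side 937 bx max -75.7
  bx -320 by [-11.   -9.6] ztop 74.7
  bx -290 by [-11.3  -8.8] ztop 77.2
  bx -260 by [-10.9  -9.9] ztop 74.0
  bx -230 by [-10.7  -9.1] ztop 73.5
  bx -200 by [-10.6   6. ] ztop 90.0
  bx -170 by [-10.3   6.7] ztop 90.1
  bx -140 by [-25.2  11.6] ztop 90.4
  tin bx,by [np.float64(-73.4), np.float64(-3.0)]
wrist 15695 bx max -217.7
  bx -320 by [-8.8  7.9] ztop 89.8
  bx -290 by [-8.8  7.9] ztop 89.9
  bx -260 by [-9.   7.8] ztop 89.9
  bx -230 by [-9.   7.8] ztop 90.0
```

```bash
python3 -m jog '[[[0,0,-0.15],[0,0,0],1],[[0,0,-0.3],[0,0,0],1],[[0,0,-0.38],[0,0,0],1],[[0,0,-0.42],[0,0,0],1],[[0,0,-0.42],[0,0,0],1],[[0,0,-0.42],[0,0,0],1],[[0,0,-0.42],[0,0,0],1]]'; python3 m.py
```

```text
clock: 12.4
position: [497.4, 267.4, 55.0]
ee_rot: [0.786, -0.619, 0.0, -0.001]
contact_force: [-0.1, -0.6, -1.9]
gripper_width: 27.4
grasp_force: 59.7
scene 895 bx max -120.5
  bx -320 by [-7.8  9. ] ztop 48.9
  bx -290 by [-7.5  9.2] ztop 48.4
  bx -260 by [-8.7 10.8] ztop 49.2
  bx -230 by [-8.2 10.2] ztop 48.7
  bx -200 by [-6.8 11.9] ztop 49.7
  bx -170 by [-7.9  9.9] ztop 47.7
  bx -140 by [-20.7  23.9] ztop 48.2
  tin bx,by [np.float64(-73.5), np.float64(0.6)]
side 658 bx max -125.5
  bx -320 by [-10.2  -8.6] ztop 34.5
  bx -290 by [-10.1  -9.2] ztop 32.4
  bx -230 by [-5.7  6.6] ztop 48.0
  bx -200 by [-9.4  0.8] ztop 48.6
  bx -170 by [-10.2  -3.7] ztop 48.4
  bx -140 by [-26.   -4.5] ztop 47.6
  tin bx,by [np.float64(-75.7), np.float64(-4.4)]
wrist 15684 bx max -217.8
  bx -320 by [-8.8  7.8] ztop 47.3
  bx -290 by [-8.9  7.8] ztop 47.4
  bx -260 by [-9.   7.7] ztop 47.3
  bx -230 by [-9.1  7.7] ztop 47.3
```

```bash
python3 -m jog '[[[0.023,-0.097,0],[0,0,0],1],[[0.035,-0.146,0],[0,0,0],1],[[0.042,-0.175,0],[0,0,0],1],[[0.052,-0.214,0],[0,0,0],1],[[0.062,-0.253,0],[0,0,0],1],[[0.07,-0.292,0],[0,0,0],1],[[0.07,-0.292,0],[0,0,0],1]]'; python3 -m jog '[[[0.009,-0.039,0],[0,0,0],1],[[0.019,-0.078,0],[0,0,0],1],[[0.028,-0.117,0],[0,0,0],1],[[0.038,-0.156,0],[0,0,0],1],[[0.047,-0.194,0],[0,0,0],1],[[0.047,-0.194,0],[0,0,0],1]]'; python3 m.py
```

```text
clock: 13.25
position: [504.2, 237.5, 54.4]
ee_rot: [0.786, -0.619, 0.0, -0.0]
contact_force: [1.0, -0.3, -1.9]
gripper_width: 27.5
grasp_force: 59.7
clock: 13.85
position: [508.7, 217.6, 54.2]
ee_rot: [0.786, -0.619, 0.0, 0.0]
contact_force: [-0.2, 0.1, -1.9]
gripper_width: 27.3
grasp_force: 59.7
scene 850 bx max -70.8
  bx -290 by [-12.7  12.8] ztop 96.4
  bx -260 by [-8.8  9.4] ztop 48.2
  bx -230 by [-7.7  8.4] ztop 49.2
  bx -200 by [-8.9  9.3] ztop 47.4
  bx -170 by [-8.2 10.3] ztop 47.8
  bx -140 by [-7.7 11.2] ztop 49.0
  bx -110 by [-11.7   9.6] ztop 47.4
  tin bx,by [np.float64(-51.8), np.float64(0.6)]
side 420 bx max -163.8
  bx -320 by [-14.7  10.4] ztop 97.0
  bx -290 by [-4.7 11.7] ztop 97.7
  bx -260 by [-11.4 -10.2] ztop 37.3
  tin bx,by [np.float64(-69.7), np.float64(-3.2)]
wrist 15651 bx max -167.1
  bx -320 by [-13.7  11.9] ztop 96.3
  bx -290 by [-13.6  11.7] ztop 96.0
  bx -260 by [-9.6  7. ] ztop 46.5
  bx -230 by [-9.8  6.9] ztop 46.7
  bx -200 by [-9.9  6.8] ztop 46.7
  bx -170 by [-9.9  6.7] ztop 46.8
```

```bash
python3 -m jog '[[[0.02,-0.04,0],[0,0,0],1],[[0.035,-0.1,0],[0,0,0],1],[[0.05,-0.16,0],[0,0,0],1],[[0.06,-0.2,0],[0,0,0],1],[[0.07,-0.25,0],[0,0,0],1],[[0.082,-0.3,0],[0,0,0],1],[[0.095,-0.35,0],[0,0,0],1],[[0.107,-0.4,0],[0,0,0],1],[[0.107,-0.4,0],[0,0,0],1]]'; python3 -m jog '[[[0.012,-0.05,0],[0,0,0],1],[[0.024,-0.1,0],[0,0,0],1],[[0.036,-0.15,0],[0,0,0],1],[[0.048,-0.2,0],[0,0,0],1],[[0.06,-0.25,0],[0,0,0],1],[[0.073,-0.3,0],[0,0,0],1],[[0.085,-0.35,0],[0,0,0],1],[[0.097,-0.4,0],[0,0,0],1],[[0.109,-0.45,0],[0,0,0],1],[[0.121,-0.5,0],[0,0,0],1],[[0.121,-0.5,0],[0,0,0],1]]'; python3 m.py
python3 - <<'E'
from h import *
s=get_image("scene"); save(s,"pics/c3.png",(120,130,320,290),3)
E
```

```text
clock: 14.9
position: [519.6, 178.0, 54.4]
ee_rot: [0.786, -0.619, 0.0, -0.0]
contact_force: [0.4, 3.4, -1.9]
gripper_width: 27.5
grasp_force: 59.7
clock: 16.0
position: [531.7, 128.2, 54.4]
ee_rot: [0.786, -0.618, 0.0, -0.0]
contact_force: [0.1, 1.6, -1.9]
gripper_width: 26.8
grasp_force: 59.8
scene 705 bx max -22.1
  bx -200 by [-9.5 15.3] ztop 96.5
  bx -170 by [-6.7 10.1] ztop 48.2
  bx -140 by [-6.2 11.8] ztop 48.3
  bx -110 by [-7.6 11.2] ztop 48.0
side 365 bx max -123.5
  bx -230 by [-11.9  12.2] ztop 97.0
  bx -200 by [-4.7 12. ] ztop 97.8
wrist 15657 bx max -74.4
  bx -230 by [-12.2  13.3] ztop 96.6
  bx -200 by [-12.1  13.3] ztop 96.4
  bx -170 by [-8.   8.7] ztop 46.8
  bx -140 by [-8.   8.6] ztop 46.9
  bx -110 by [-8.1  8.6] ztop 46.9
```

View pics/c3.png

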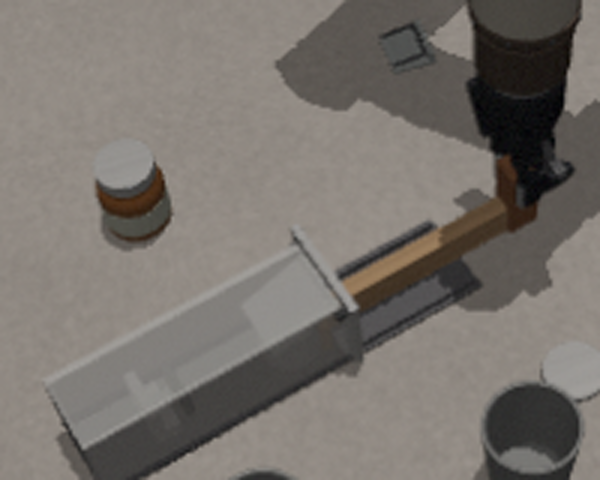

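The crop shows the blade in under the raised flap at (345,290), lined up with the opening. I'll continue to about 96 mm, then creep.

```bash
python3 -m jog '[[[0.012,-0.05,0],[0,0,0],1],[[0.024,-0.1,0],[0,0,0],1],[[0.036,-0.15,0],[0,0,0],1],[[0.048,-0.2,0],[0,0,0],1],[[0.06,-0.25,0],[0,0,0],1],[[0.073,-0.3,0],[0,0,0],1],[[0.085,-0.35,0],[0,0,0],1],[[0.097,-0.4,0],[0,0,0],1],[[0.105,-0.43,0],[0,0,0],1],[[0.113,-0.46,0],[0,0,0],1],[[0.12,-0.49,0],[0,0,0],1],[[0.127,-0.52,0],[0,0,0],1],[[0.127,-0.52,0],[0,0,0],1]]'; for i in 1 2; do python3 -m jog '[[[0.005,-0.02,0],[0,0,0],1],[[0.01,-0.04,0],[0,0,0],1],[[0.01,-0.04,0],[0,0,0],1]]' | grep -E 'pos|force'; done
```

```text
clock: 17.5
position: [544.0, 75.7, 54.0]
ee_rot: [0.786, -0.619, -0.0, 0.0]
contact_force: [0.5, 1.4, -1.4]
gripper_width: 26.9
grasp_force: 60.1
position: [545.0, 72.0, 54.1]
contact_force: [0.6, 2.0, -2.9]
grasp_force: 60.2
position: [546.1, 68.1, 54.2]
contact_force: [-0.5, 2.5, -3.6]
grasp_force: 60.1
```

```bash
for i in 1 2; do python3 -m jog '[[[0.005,-0.02,0],[0,0,0],1],[[0.01,-0.04,0],[0,0,0],1],[[0.01,-0.04,0],[0,0,0],1]]' | grep -E 'pos|ct_force'; done
```

```text
position: [547.2, 64.0, 54.3]
contact_force: [-0.5, 1.1, -3.9]
position: [548.2, 60.1, 54.3]
contact_force: [0.3, 1.8, -3.7]
```

```bash
for i in 1 2; do python3 -m jog '[[[0.005,-0.02,0],[0,0,0],1],[[0.01,-0.04,0],[0,0,0],1],[[0.01,-0.04,0],[0,0,0],1]]' | grep -E 'pos|ct_force'; done
```

```text
position: [549.2, 56.1, 54.3]
contact_force: [-1.0, 1.6, -3.9]
position: [550.2, 52.2, 54.3]
contact_force: [0.4, 1.8, -2.8]
```

```bash
for i in 1 2; do python3 -m jog '[[[0.005,-0.02,0],[0,0,0],1],[[0.01,-0.04,0],[0,0,0],1],[[0.01,-0.04,0],[0,0,0],1]]' | grep -E 'pos|ct_force'; done
```

```text
position: [551.3, 49.4, 54.5]
contact_force: [-2.2, 6.9, -3.0]
position: [552.4, 46.6, 54.6]
contact_force: [-3.8, 12.5, -1.1]
```

```bash
for i in 1 2; do python3 -m jog '[[[0,0,0],[0,0,0],1],[[0,0,0],[0,0,0],1],[[0,0,0],[0,0,0],1]]' | grep -E 'clock|pos|ct_force'; done
```

```text
clock: 20.2
position: [552.3, 46.5, 54.6]
contact_force: [-3.9, 12.0, -1.5]
clock: 20.5
position: [552.3, 46.6, 54.6]
contact_force: [-3.9, 12.0, -0.9]
```

Pressed home: about 13 N at the wrist, roughly 10–11 N on the tin after drag, held for 0.6 s. I'll draw out now.

```bash
python3 -m jog '[[[-0.007,0.03,0],[0,0,0],1],[[-0.014,0.06,0],[0,0,0],1],[[-0.024,0.1,0],[0,0,0],1],[[-0.048,0.2,0],[0,0,0],1],[[-0.072,0.3,0],[0,0,0],1],[[-0.097,0.4,0],[0,0,0],1],[[-0.121,0.5,0],[0,0,0],1],[[-0.145,0.6,0],[0,0,0],1],[[-0.17,0.7,0],[0,0,0],1],[[-0.193,0.8,0],[0,0,0],1],[[-0.193,0.8,0],[0,0,0],1]]'; python3 -m jog '[[[-0.024,0.1,0],[0,0,0],1],[[-0.048,0.2,0],[0,0,0],1],[[-0.072,0.3,0],[0,0,0],1],[[-0.097,0.4,0],[0,0,0],1],[[-0.121,0.5,0],[0,0,0],1],[[-0.145,0.6,0],[0,0,0],1],[[-0.17,0.7,0],[0,0,0],1],[[-0.193,0.8,0],[0,0,0],1],[[-0.193,0.8,0],[0,0,0],1]]';python3 -m jog '[[[-0.024,0.1,0],[0,0,0],1],[[-0.048,0.2,0],[0,0,0],1],[[-0.072,0.3,0],[0,0,0],1],[[-0.097,0.4,0],[0,0,0],1],[[-0.121,0.5,0],[0,0,0],1],[[-0.145,0.6,0],[0,0,0],1],[[-0.17,0.7,0],[0,0,0],1],[[-0.17,0.7,0],[0,0,0],1]]'; python3 m.py
```

```text
clock: 21.6
position: [532.9, 126.6, 54.7]
ee_rot: [0.786, -0.618, 0.0, -0.001]
contact_force: [-2.1, 3.2, -1.8]
gripper_width: 27.2
grasp_force: 60.5
clock: 22.5
position: [513.5, 205.8, 54.4]
ee_rot: [0.786, -0.618, 0.0, -0.0]
contact_force: [0.1, 0.3, -2.0]
gripper_width: 27.5
grasp_force: 60.6
clock: 23.3
position: [496.5, 275.9, 54.4]
ee_rot: [0.786, -0.618, 0.0, -0.0]
contact_force: [-0.9, 0.4, -2.4]
gripper_width: 27.5
grasp_force: 60.6
scene 876 bx max -129.1
  bx -320 by [-6.7  9.7] ztop 47.5
  bx -290 by [-5.9 12.2] ztop 48.7
  bx -260 by [-5.9 11.1] ztop 48.2
  bx -230 by [-6.4 10.9] ztop 47.9
  bx -200 by [-6.3 11.3] ztop 48.3
  bx -170 by [-6.5 11.8] ztop 47.1
  bx -140 by [-21.1  25.8] ztop 47.2
side 434 bx max -268.9
  bx -320 by [-9.7 -7.5] ztop 34.2
wrist 15648 bx max -224.9
  bx -320 by [-7.9  8.7] ztop 46.6
  bx -290 by [-8.   8.7] ztop 46.5
  bx -260 by [-8.1  8.7] ztop 46.4
  bx -230 by [-8.1  8.6] ztop 46.2
```

```bash
python3 -m jog '[[[0,0,0.2],[0,0,0],1],[[0,0,0.5],[0,0,0],1],[[-0.15,-0.12,0.6],[0,0,-0.03],1],[[-0.3,-0.24,0.6],[0,0,-0.06],1],[[-0.45,-0.36,0.6],[0,0,-0.09],1],[[-0.6,-0.48,0.6],[0,0,-0.12],1],[[-0.73,-0.61,0.6],[0,0,-0.148],1],[[-0.73,-0.61,0.6],[0,0,-0.148],1],[[-0.73,-0.61,0.4],[0,0,-0.148],1],[[-0.73,-0.61,0.2],[0,0,-0.148],1],[[-0.73,-0.61,0.05],[0,0,-0.148],1],[[-0.73,-0.61,-0.03],[0,0,-0.148],1],[[-0.73,-0.61,-0.06],[0,0,-0.148],1],[[-0.73,-0.61,-0.075],[0,0,-0.148],1],[[-0.73,-0.61,-0.08],[0,0,-0.148],1],[[-0.73,-0.61,-0.08],[0,0,-0.148],1],[[-0.73,-0.61,-0.08],[0,0,-0.148],1]]'
```

```text
clock: 25.15
position: [423.9, 213.6, 46.9]
ee_rot: [-0.681, 0.732, -0.0, 0.0]
contact_force: [0.2, -0.0, -1.0]
gripper_width: 27.3
grasp_force: 60.8
```

```bash
python3 -m jog '[[[0,0,-0.007],[0,0,0],1],[[0,0,-0.007],[0,0,0],1],[[0,0,-0.007],[0,0,0],0.7],[[0,0,-0.007],[0,0,0],0.3],[[0,0,-0.007],[0,0,0],-0.3],[[0,0,-0.007],[0,0,0],-1],[[0,0,-0.007],[0,0,0],-1],[[0,0,-0.007],[0,0,0],-1],[[0,0,-0.007],[0,0,0],-1],[[0,0,0.2],[0,0,0],-1],[[0,0,0.5],[0,0,0],-1],[[0,0,0.9],[0,0,0],-1],[[0,0,1],[0,0,0],-1]]'; python3 -m jog '[[[0,0.1,0.3],[0,0,0],-1],[[0,0.3,0.6],[0,0,0],-1],[[0,0.5,0.6],[0,0,0],-1],[[0,0.5,0.6],[0,0,0],-1],[[0,0.5,0.6],[0,0,0],-1],[[0,0.5,0.6],[0,0,0],-1]]'
python3 - <<'E'
from h import *
ims={n:get_image(n) for n in("scene","side")}
a=ims["scene"]["frame"][120:320,130:330,::-1]; b=ims["side"]["frame"][120:320,220:420,::-1]
cv2.imwrite("pics/fin.png",cv2.resize(np.hstack([a,b]),None,fx=2,fy=2,interpolation=cv2.INTER_CUBIC))
for n,im in ims.items():
    X=cloud(im);Z=X[...,2];f=im["frame"].astype(int)
    w=(f[...,0]-f[...,2]>22)&(X[...,0]>370)&(X[...,0]<450)&(X[...,1]>-40)&(X[...,1]<260)
    for lo,hi in((-20,20),(40,80),(80,120),(120,180),(195,235)):
        t=w&(X[...,1]>lo)&(X[...,1]<hi)
        if t.sum()>15: print(n,lo,np.percentile(Z[t],95).round(1))
E
```

```text
clock: 26.45
position: [425.6, 215.0, 150.4]
ee_rot: [-0.681, 0.732, -0.0, 0.004]
contact_force: [-0.1, 0.8, -0.7]
gripper_width: 85.4
grasp_force: 0.0
clock: 27.05
position: [422.9, 262.5, 205.0]
ee_rot: [-0.681, 0.733, -0.0, -0.002]
contact_force: [-0.2, -0.7, -0.1]
gripper_width: 85.5
grasp_force: 0.0
scene -20 41.0
scene 40 40.8
scene 80 39.0
scene 120 39.6
scene 195 89.4
side -20 39.6
side 40 39.6
side 80 39.5
side 120 39.9
side 195 89.2
```

View pics/fin.png

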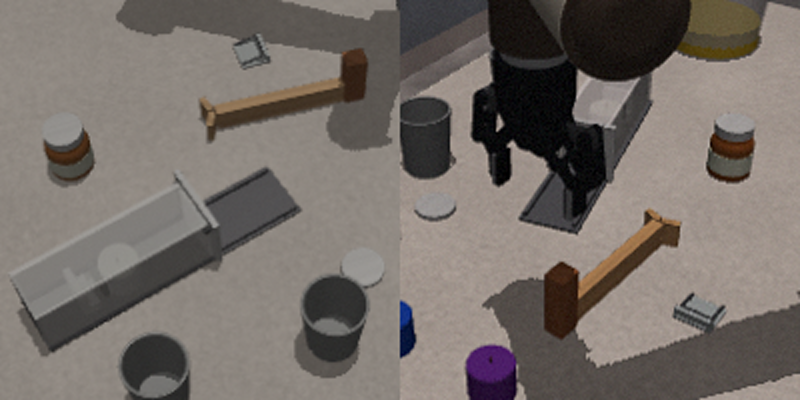

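The final picture shows the tin inside the box at about (115,262), and the flap shut at (200,220). The stick lies flat and clear of the ledge, from (355,75) to (208,110), and the glasses and jar are untouched.

```bash
python3 -m jog '[[[0,0,0],[0,0,0],-1],[[0,0,0],[0,0,0],-1]]' | head -2; python3 -c "from bench import job_done; print(job_done())"
```

```text
clock: 27.35
position: [423.6, 263.1, 206.1]
the job is handed in; nothing more can be done
None
```

I handed the job in at 27.4 s: the tin was pressed home at about 10–11 N by my estimate and stands inside the box, the flap looks shut, the stick lies flat on the bench, and nothing else was moved; the hand-in returned no verdict.

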